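Fetch the brown carton from behind the white one

ROBOT

A 6-joint arm with a two-finger parallel gripper is mounted at the origin on a cart in front of the work surface, level with it; the furniture and walls round the work are solid. World frame = base frame: x ahead of the robot, y to its left, z up, the work surface at z = 0. Lengths are in mm, angles in rad, forces in N, time in s.
With the tool pointing down it reaches from about 275 to 750 mm from the base axis. Payload 10.2 kg.
Tool frame: the origin (TCP) lies on the front face of the gripper's body, between the roots of the fingers; the fingertips stand 73 mm ahead of it and the grasp point (between the pads) lies 54 mm ahead of it; z points along the fingers, y is the line along which they close (so a half turn about z gives the same grasp; the last joint's range is limited). The gripper opens to 85 mm and grips with 20 to 120 N. Pads are 22 mm wide; open, the fingers measure 114 mm over their backs; the gripper's body (76 mm by 85 mm) begins 54 mm behind the grasp point. The pads swing forward as they close: fully open they stand 13 mm farther back than shut.
Start: joints at [1.05, 0.313, 1.498, -0, 1.331, -0.223], TCP at [154.057, 501.894, 303.894] pointing down, gripper open.
Joint ranges: [-2.94, 2.94], [-0.97, 2.17], [0.19, 2.56], [-1.23, 4.37], [0.02, 3.11], [-2.88, 2.88]. Speed limits (rad/s): [2.39, 2.39, 3.01, 3.14, 3.14, 3.14].

INTERFACE

Orientations are given as a unit quaternion [w, x, y, z].
In Python, from rig import * gives the robot as it stands.
- The arm moves only by the tool step_arm, never from a script. Its argument "plan" is a list of rows, each an object with "offset": the shift along the tool's x, y, z in cm, a list of three; "rot": the turn, a rotation vector about the tool's x, y, z in degrees, a list of three; "gripper": the finger opening in cm, from 0 to 8.54. In form: [{"offset": [x, y, z], "rot": [wx, wy, wz], "gripper": gripper}, ...]. A call has 1 to 12 rows; each row is the pose to reach, as a shift and turn from the pose commanded when the call began, along the tool's axes at that moment; what a row does not reach only later rows make up. A row lasts 1/10 s, in which the tool goes at most 50 mm and 8.59 degrees, less where a joint would pass 70% of its speed; a pose out of reach is approached as far as the arm can. A call with a gripper value outside its range is refused whole. The fingers move at their own pace and stop on an object; "squeeze" is the grip in N (left out, the last holds). Time passes only in rows, so rows that repeat a pose let the fingers close. It gives the time, the measured TCP pose, the force, the opening and the grip force at its end, in the units of the state.
- sense(): the state, without advancing time (a new reading comes with each control period).
- capture(name): name is "side" or "top" or "wrist"; returns a dict with "color" (480x640x3 uint8, red, green, blue), "depth" (480x640 float32, mm along the optical axis (not along the pixel's ray), 0 where there is no reading), "vertical_fov" (degrees; the focal length in pixels is half the picture's height over the tangent of half this angle, whatever the lens; pixels are square), "cx", "cy" (the principal point, pixels), "rvec" (rotation vector, rad) and "tvec" (3), from world to camera coordinates, as OpenCV has them; the wrist camera has in their place "mount" (4x4, takes a point from camera to tool coordinates, whose origin is the TCP and whose axes are the flange's). Camera axes: x right, y down, z forward; pixel columns grow to the right and rows downward; lengths in mm; the calibration is good to about 2 mm. A picture is of the moment at which its call begins: read the wrist's pose just before it.
- finish_job(): hands the job in; it is judged then, once.
The state is a dict: "time_s": time; "joints": joint angles; "dq": joint speeds; "tau": joint torques, N m; "eef_pos": TCP position; "ee_rot": TCP orientation; "force": force on the tool from outside, world axes, zero at the start; "wrist_torque": the same for the moment, N m; "grip_width": opening from 0.0 (shut) to 1.0 (fully open); "grip_force": force on a finger pad.
Only numpy, scipy, OpenCV 4.12 (cv2) and the standard library are available. Lean on these libraries where they do the work, as an engineer would, in place of code of your own. Each camera call takes 0.05 s, during which the arm holds its last target. There are 200 camera calls.

TASK

The small brown carton is stored at the back of a plywood holder, behind the white carton. First take the white carton out of the way and stand it upright on the bare bench top to one side, clear of the holder; then lift out the brown carton and stand it upright in the shallow grey tray. Leave the tape measure in the other holder where it is.

Things in the scene. Friction and masses are not known exactly. Their poses are not given: they have to be found in the camera images.
- white_carton_centre (a point): Centre (half-way up) of the white carton, brown tape over its top, 40 x 52 x 72 mm (own x, y, z; z up). It starts at the front (robot side) of a plywood holder, on the holder's 6 mm foot board, which is 76 mm wide. Nothing stands beside its two y faces, 52 mm apart; only about 4 mm lie between its back (+x) face and the brown carton. There is bare bench between and before the holders.
- brown_carton_centre (a point): Centre (half-way up) of the plain brown carton, 36 x 44 x 60 mm (own x, y, z; z up), behind (+x of) the white one on the same board. Fixed 56 mm high plywood cheeks flank it, 28 mm either side (y) of the holder's centre line, so it can be taken only across its 36 mm, along x. Behind it is a stop strip only 14 mm high, then open. A second, equal holder has a tape measure and a battery cell.
- tray_floor (a point): Centre of the inner floor of the shallow grey plastic tray, fixed on the bench: outside 100 (x) x 120 (y) x 16 mm high, rim walls 3 mm thick, inside 94 x 114 mm, floor 6 mm above the bench. z up.
- tape_measure: Yellow tape measure, 34 x 70 x 60 mm (own x, y, z), standing at the front of the other holder; origin at the centre of its underside. To be left alone.
Things that resemble listed ones, but are neither listed nor needed, are in the scene too. What is shaped like the part that bears brown_carton_centre but black is not meant.

How it is judged (in metres and radians):
On the way:
1. the white carton stands upright on the bare bench, at least 50 mm from where it was, while the brown carton is still within 30 mm of its place (distance of white_carton_centre from where it was at the start of the episode above 0.05 m and height (world z) of white_carton_centre between 0.033 and 0.039 m and angle between white_carton_centre's own z axis and vertical below 0.17 rad and distance of brown_carton_centre from where it was at the start of the episode below 0.03 m), for 0.2 s.
At the end, for the whole second after the job is handed in: The brown carton stands upright (within 10 degrees) on the floor of the grey tray, its centre inside the rim; the white carton stands upright (within 10 degrees) on the bare bench, at least 50 mm from where it began; the tape measure is within 25 mm of where it stood (distance of white_carton_centre from where it was at the start of the episode above 0.05 m and height (world z) of white_carton_centre between 0.033 and 0.039 m and angle between each of white_carton_centre, brown_carton_centre's own z axis and vertical below 0.17 rad and x of brown_carton_centre in the frame of tray_floor between -0.045 and 0.045 m and y of brown_carton_centre in the frame of tray_floor between -0.055 and 0.055 m and z of brown_carton_centre in the frame of tray_floor between 0.027 and 0.034 m and distance of tape_measure from where it was at the start of the episode below 0.025 m); the robot touches nothing.
It fails at once if the tape measure is shifted by more than 25 mm (distance of tape_measure from where it was at the start of the episode above 0.025 m).
It also fails if it takes over 64 s, if anything falls off the work surface, if the arm or the gripper's body presses on something with over 40 N, if the wrist force passes 120 N, or if a joint passes its speed limit or range.

## Working session

There is one attempt and no reset: what is moved stays moved. The work goes in short steps, Python scripts to look and compute and a tool call to move; the robot and the scene stay as the last step left them, time stands still between calls to the robot, and variables do not carry over. Pictures are saved under pics/ and viewed, at most 10 in all, crops included, and the job is handed in when it is done.

Besides the shell and the picture viewer there is one more tool, called by a JSON object that holds its "name" and its "arguments". step_arm: Moves the arm, as the interface text tells. Its arguments: {"type":"object","properties":{"plan":{"type":"array"},"squeeze":{"type":"number"}},"required":["plan"]}

```bash
ls; mkdir -p pics; cat > h.py <<'E'
from rig import *
import numpy as np, cv2
from scipy.spatial.transform import Rotation as R
def cloud(c, T=None):
    d=c["depth"]; f=240/np.tan(np.radians(c["vertical_fov"])/2)
    v,u=np.mgrid[:480,:640]
    p=np.dstack([(u-c["cx"])/f*d,(v-c["cy"])/f*d,d])
    if "mount" in c:
        m=np.array(c["mount"]); s=T
        p=p@m[:3,:3].T+m[:3,3]
        q=s["ee_rot"]; r=R.from_quat([q[1],q[2],q[3],q[0]]).as_matrix()
        p=p@r.T+np.array(s["eef_pos"])
    else:
        r=cv2.Rodrigues(np.array(c["rvec"],float))[0]
        p=(p-np.array(c["tvec"]).ravel())@r
    p[d==0]=np.nan
    return p
def save(n,c): cv2.imwrite("pics/"+n,cv2.cvtColor(c["color"] if isinstance(c,dict) else c,cv2.COLOR_RGB2BGR))
E
python3 - <<'E'
from h import *
s=sense(); print(s)
import pickle
for n in("top","side"):
    c=capture(n); save(n+".png",c); pickle.dump(c,open(n+".pkl","wb")); print({k:v for k,v in c.items() if k not in("color","depth")}, (c["depth"]>0).mean())
E
```

```text
pics
{'time_s': 0.0, 'joints': array([ 1.04958310e+00,  3.13433608e-01,  1.49848130e+00, -1.30701897e-05,
        1.33097015e+00, -2.23433451e-01]), 'dq': array([ 0.0024611 , -0.00153745,  0.00104784,  0.00157302, -0.00053861,
        0.00133674]), 'tau': array([ 1.48586336e-03, -4.12241006e+01, -2.59766972e+01,  2.08660617e-05,
        3.83553488e-03, -4.82806797e-06]), 'eef_pos': array([153.97511194, 501.72915449, 303.32675254]), 'ee_rot': array([-2.29163141e-04,  1.48338821e-01,  9.88936386e-01, -6.04235154e-04]), 'force': array([ 0.09567605, -1.02239849,  0.55262034]), 'wrist_torque': array([0.00545525, 0.00025927, 0.00031617]), 'grip_force': 0.0, 'grip_width': 0.9981027734444844}
{'vertical_fov': 47.98695284663921, 'cx': 317.92094162935075, 'cy': 233.53831485634055, 'rvec': array([ 2.21287751, -2.15219864,  0.16397711]), 'tvec': array([249.70602374, 541.08278031, 884.20438497])} 0.9960709635416667
{'vertical_fov': 44.546050275646586, 'cx': 328.94035253933095, 'cy': 243.49043674301302, 'rvec': array([ 0.07110817, -2.66649026,  1.59527474]), 'tvec': array([ 544.12563749,  -53.28569306, 1118.30151909])} 0.995947265625
```

View pics/top.png

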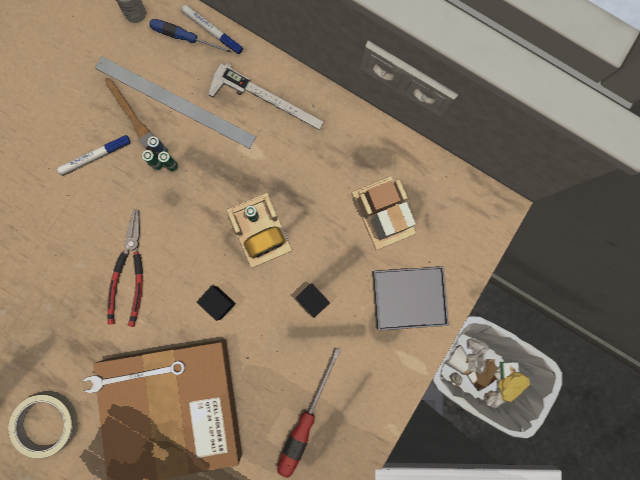

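View pics/side.png

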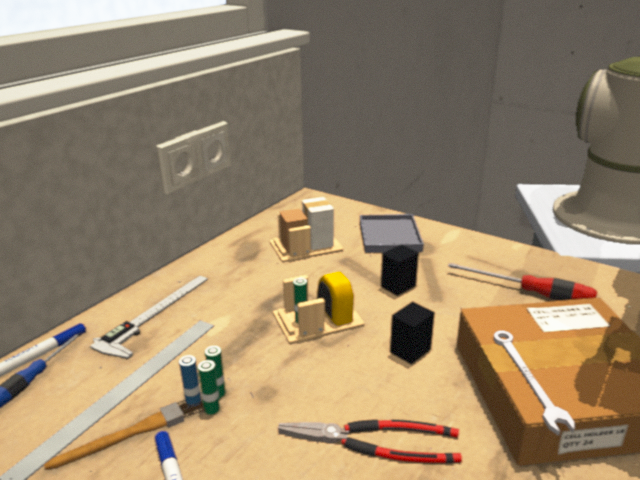

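The top view shows the white carton at (394,220) with the brown one behind it at (382,195), and the tray at (410,297). The tape measure is in the other holder at (262,240). Two black cartons, at (215,302) and (311,299), have the brown one's shape but are black, so they are decoys. The brown carton at (382,195) is the one behind the white carton and between the cheeks.

```bash
python3 - <<'E'
from h import *
import pickle
c=pickle.load(open("top.pkl","rb")); p=cloud(c); Z=p[...,2]
v,u=np.mgrid[:480,:640]
def rect(n,m):
    q=p[m]
    r=cv2.minAreaRect(q[:,:2].astype(np.float32)); print(n,m.sum(),"c",np.round(r[0],1),"size",np.round(r[1],1),"ang",round(r[2],1),"z",np.round(np.percentile(q[:,2],[5,50,95]),1))
box=lambda a,b,cc,d:(u>a)&(u<b)&(v>cc)&(v<d)
rect("white",box(360,425,170,250)&(Z>73)&(Z<90))
rect("brown",box(360,395,170,212)&(Z>60)&(Z<72))
rect("cheeks",box(345,425,170,250)&(Z>50)&(Z<59))
rect("board",box(340,425,165,252)&(Z>3.5)&(Z<85))
rect("tray",box(365,455,255,340)&(Z>10)&(Z<25))
rect("trayfloor",box(378,440,275,322)&(Z<12))
rect("tape",box(240,290,222,262)&(Z>30)&(Z<75))
rect("blackA",box(190,240,280,325)&(Z>50)); rect("blackB",box(290,335,280,320)&(Z>50))
for a in[(297,410),(240,340),(150,400)]: print(a,p[a])
big=cv2.resize(c["color"][165:345,340:460],None,fx=4,fy=3.3*4/3.3,interpolation=cv2.INTER_CUBIC)[:600]
save("crop.png",big)
E
```

```text
white 818 c [556.3 143.2] size [40.7 52.1] ang 22.8 z [75.7 78.5 81. ]
brown 561 c [594.2 165.8] size [36.3 54.2] ang 22.9 z [63.8 66.1 68.6]
cheeks 295 c [575.1 151.2] size [81.8 72.7] ang 23.2 z [51.  55.5 58.3]
board 2982 c [585.5 151.7] size [151.5 145.1] ang 0.4 z [ 4.6 58.2 79.7]
tray 564 c [430.5 104.8] size [100.  120.5] ang 5.0 z [10.4 15.3 18.4]
trayfloor 2791 c [429.3 104.9] size [ 76.7 105.1] ang 1.3 z [3.5 6.2 8.8]
tape 809 c [516.7 353.5] size [34.  63.6] ang 28.4 z [41.2 62.2 67.5]
blackA 660 c [414.6 429. ] size [44.2 36.5] ang 48.3 z [57.6 60.2 62.5]
blackB 622 c [423.1 272.6] size [44. 36.] ang 44.3 z [57.9 60.2 62.7]
(297, 410) [431.5939968  103.37738692   4.93112391]
(240, 340) [526.42724162 225.28253794   1.56504406]
(150, 400) [689.38364943 122.37996833   2.4453448 ]
```

View pics/crop.png

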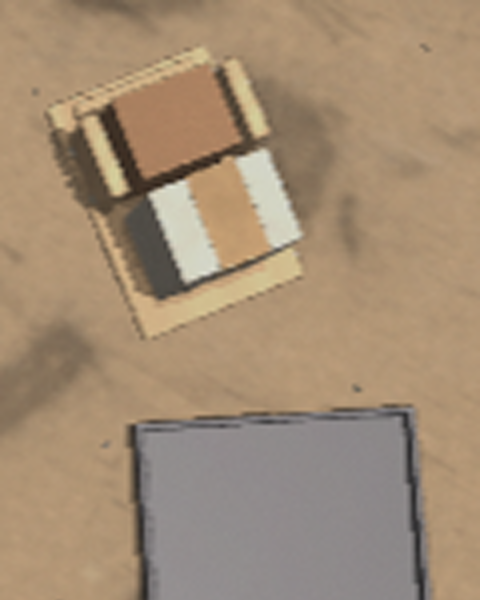

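The crop confirms it: the plain brown carton sits between the two cheeks, behind the taped white carton. The sizes match too, with tops at z≈78 and 66, a 40.7 x 52.1 white top and a 100 x 120 tray. Next I go above the white carton.

```bash
cat >> h.py <<'E'
def go(xyz, yaw):
    """offset (cm) and rot (deg) in tool axes for TCP target xyz, tool down, tool y at yaw deg (mod 180)"""
    s=sense(); q=s["ee_rot"]; r=R.from_quat([q[1],q[2],q[3],q[0]])
    best=None
    for k in(0,180):
        a=np.radians(yaw+k); y=np.array([np.cos(a),np.sin(a),0]); z=np.array([0,0,-1.]); x=np.cross(y,z)
        rv=(r.inv()*R.from_matrix(np.c_[x,y,z])).as_rotvec(degrees=True)
        if best is None or np.linalg.norm(rv)<np.linalg.norm(best): best=rv
    print("offset",np.round(r.inv().apply(np.array(xyz)-s["eef_pos"])/10,2),"rot",np.round(best,1),"at",np.round(s["eef_pos"],1),"j6",round(s["joints"][5],2),"t",s["time_s"])
E
python3 -c "
from h import *
go([555,142.5,230],112.8)"
```

```text
offset [-48.88 -22.57   7.35] rot [ -0.1  -0.  -39.9] at [154.  501.8 303.4] j6 -0.22 t 0.1
```

{"name": "step_arm", "arguments": {"plan": [{"offset": [-3,-1.4,0.4],"rot": [0,0,-3],"gripper": 8.5},{"offset": [-7,-3.2,1],"rot": [0,0,-6],"gripper": 8.5},{"offset": [-11.5,-5.3,1.7],"rot": [0,0,-10],"gripper": 8.5},{"offset": [-16,-7.4,2.4],"rot": [0,0,-14],"gripper": 8.5},{"offset": [-20.5,-9.5,3.1],"rot": [0,0,-18],"gripper": 8.5},{"offset": [-25,-11.5,3.8],"rot": [0,0,-22],"gripper": 8.5},{"offset": [-29.5,-13.6,4.5],"rot": [0,0,-26],"gripper": 8.5},{"offset": [-34,-15.7,5.1],"rot": [0,0,-30],"gripper": 8.5},{"offset": [-38.5,-17.8,5.8],"rot": [0,0,-34],"gripper": 8.5},{"offset": [-43,-19.9,6.5],"rot": [0,0,-37],"gripper": 8.5},{"offset": [-46.5,-21.5,7],"rot": [0,0,-39],"gripper": 8.5},{"offset": [-48.9,-22.6,7.3],"rot": [0,0,-39.9],"gripper": 8.5}]}}

```text
time_s: 1.3
eef_pos: [556.7, 140.1, 229.9]
ee_rot: [-0.001, -0.198, 0.98, 0.0]
force: [-0.9, 0.1, 0.0]
grip_width: 0.996
grip_force: 0.0
```

{"name": "step_arm", "arguments": {"plan": [{"offset": [0,0,0],"rot": [0,0,0],"gripper": 8.5},{"offset": [0,0,0],"rot": [0,0,0],"gripper": 8.5},{"offset": [0,0,0],"rot": [0,0,0],"gripper": 8.5}]}}

```text
time_s: 1.6
eef_pos: [554.6, 143.1, 230.9]
ee_rot: [-0.0, -0.198, 0.98, 0.0]
force: [0.1, 0.4, -0.2]
grip_width: 0.996
grip_force: 0.0
```

```bash
python3 - <<'E'
from h import *
s=sense(); c=capture("wrist"); save("w1.png",c); p=cloud(c,s); Z=p[...,2]; print(s["eef_pos"])
def rect(n,m):
    m=cv2.morphologyEx(m.astype(np.uint8),cv2.MORPH_OPEN,np.ones((5,5)))
    k,l,st,_=cv2.connectedComponentsWithStats(m); i=1+np.argmax(st[1:,4]); m=l==i
    q=p[m]; r=cv2.minAreaRect(q[:,:2].astype(np.float32)); print(n,m.sum(),st[i],np.round(r[0],1),np.round(r[1],1),round(r[2],1),np.round(np.median(q[:,2]),1))
rect("white",(Z>72)&(Z<84)); rect("brown",(Z>61)&(Z<71)&(p[...,0]>560)); rect("cheek",(Z>50)&(Z<60)&(p[...,0]>560))
go([555,142.5,104],112.8)
E
```

```text
[554.560206   143.11721546 230.93029897]
white 3843 [ 274  222   74   55 3843] [556.2 140.2] [41.3 52.1] 23.1 78.0
brown 2147 [ 285  276   56   40 2147] [595.8 158.6] [35.9 44. ] 23.3 65.9
cheek 1913 [   0  202  161  153 1913] [664.4 -16.7] [172.    4.1] 60.1 55.1
offset [-1.000e-02 -8.000e-02  1.271e+01] rot [ 0.  -0.   0.1] at [554.6 143.2 231.1] j6 -1.92 t 1.65
```

View pics/w1.png

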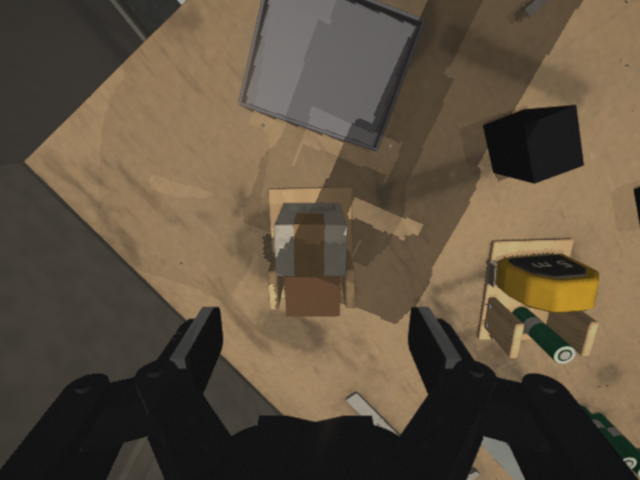

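The wrist view shows the white carton at (310,240), with the brown one just behind it at (313,296) between the cheeks. Both positions agree with the top camera to within 3 mm. Now I descend and grip the white carton across its y faces.

{"name": "step_arm", "arguments": {"plan": [{"offset": [0.1,-0.2,1.5],"rot": [0,0,0],"gripper": 8.5},{"offset": [0.1,-0.2,3.5],"rot": [0,0,0],"gripper": 8.5},{"offset": [0.1,-0.2,5.5],"rot": [0,0,0],"gripper": 8.5},{"offset": [0.1,-0.2,7.5],"rot": [0,0,0],"gripper": 8.5},{"offset": [0.1,-0.2,9.5],"rot": [0,0,0],"gripper": 8.5},{"offset": [0.1,-0.2,11],"rot": [0,0,0],"gripper": 8.5},{"offset": [0.1,-0.2,12.2],"rot": [0,0,0],"gripper": 8.5},{"offset": [0.1,-0.2,12.9],"rot": [0,0,0],"gripper": 8.5},{"offset": [0.1,-0.2,12.9],"rot": [0,0,0],"gripper": 8.5},{"offset": [0.1,-0.2,12.9],"rot": [0,0,0],"gripper": 8.5}]}}

```text
time_s: 2.65
eef_pos: [555.3, 140.3, 102.5]
ee_rot: [0.0, -0.198, 0.98, -0.0]
force: [-0.3, -0.0, -0.2]
grip_width: 0.995
grip_force: 0.0
```

{"name": "step_arm", "arguments": {"plan": [{"offset": [0,0,0],"rot": [0,0,0],"gripper": 6.5},{"offset": [0,0,0],"rot": [0,0,0],"gripper": 6},{"offset": [0,0,0],"rot": [0,0,0],"gripper": 5.5},{"offset": [0,0,0],"rot": [0,0,0],"gripper": 5},{"offset": [0,0,0],"rot": [0,0,0],"gripper": 4.5},{"offset": [0,0,0],"rot": [0,0,0],"gripper": 4},{"offset": [0,0,0],"rot": [0,0,0],"gripper": 4},{"offset": [0,0,0],"rot": [0,0,0],"gripper": 4},{"offset": [0,0,0],"rot": [0,0,0],"gripper": 4},{"offset": [0,0,0],"rot": [0,0,0],"gripper": 4}], "squeeze": 40}}

```text
time_s: 3.65
eef_pos: [555.3, 140.1, 102.3]
ee_rot: [0.0, -0.198, 0.98, -0.0]
force: [-1.7, 0.3, 5.9]
grip_width: 0.61
grip_force: 42.5
```

The white carton is gripped at a 52 mm opening. I lift it and carry it 100 mm along the holder's +y.

{"name": "step_arm", "arguments": {"plan": [{"offset": [0,0,-0.5],"rot": [0,0,0],"gripper": 4},{"offset": [0,0,-1.5],"rot": [0,0,0],"gripper": 4},{"offset": [0,0,-3],"rot": [0,0,0],"gripper": 4},{"offset": [0,0,-4.5],"rot": [0,0,0],"gripper": 4},{"offset": [0,0,-5.5],"rot": [0,0,0],"gripper": 4},{"offset": [0,0,-6],"rot": [0,0,0],"gripper": 4},{"offset": [0,1,-6],"rot": [0,0,0],"gripper": 4},{"offset": [0,3,-6],"rot": [0,0,0],"gripper": 4},{"offset": [0,5.5,-6],"rot": [0,0,0],"gripper": 4},{"offset": [0,8,-6],"rot": [0,0,0],"gripper": 4},{"offset": [0,9.5,-6],"rot": [0,0,0],"gripper": 4},{"offset": [0,10,-6],"rot": [0,0,0],"gripper": 4}]}}

```text
time_s: 4.85
eef_pos: [515.4, 233.6, 161.4]
ee_rot: [-0.0, -0.199, 0.98, 0.0]
force: [0.6, -0.6, -0.5]
grip_width: 0.602
grip_force: 42.0
```

{"name": "step_arm", "arguments": {"plan": [{"offset": [0,0,0],"rot": [0,0,0],"gripper": 4},{"offset": [0,0,1],"rot": [0,0,0],"gripper": 4},{"offset": [0,0,2.5],"rot": [0,0,0],"gripper": 4},{"offset": [0,0,4],"rot": [0,0,0],"gripper": 4},{"offset": [0,0,5],"rot": [0,0,0],"gripper": 4},{"offset": [0,0,5.6],"rot": [0,0,0],"gripper": 4},{"offset": [0,0,6],"rot": [0,0,0],"gripper": 4},{"offset": [0,0,6.2],"rot": [0,0,0],"gripper": 4},{"offset": [0,0,6.2],"rot": [0,0,0],"gripper": 4},{"offset": [0,0,6.2],"rot": [0,0,0],"gripper": 4}]}}

```text
time_s: 5.85
eef_pos: [516.5, 232.3, 100.3]
ee_rot: [0.0, -0.198, 0.98, -0.0]
force: [0.3, -0.1, -0.4]
grip_width: 0.602
grip_force: 42.0
```

{"name": "step_arm", "arguments": {"plan": [{"offset": [0,0,0.1],"rot": [0,0,0],"gripper": 4},{"offset": [0,0,0.2],"rot": [0,0,0],"gripper": 4},{"offset": [0,0,0.3],"rot": [0,0,0],"gripper": 4},{"offset": [0,0,0.35],"rot": [0,0,0],"gripper": 4},{"offset": [0,0,0.35],"rot": [0,0,0],"gripper": 4},{"offset": [0,0,0.35],"rot": [0,0,0],"gripper": 4}]}}

```text
time_s: 6.45
eef_pos: [516.3, 232.3, 96.4]
ee_rot: [0.0, -0.198, 0.98, -0.0]
force: [0.3, 0.6, -0.9]
grip_width: 0.605
grip_force: 42.1
```

{"name": "step_arm", "arguments": {"plan": [{"offset": [0,0,0.1],"rot": [0,0,0],"gripper": 4},{"offset": [0,0,0.1],"rot": [0,0,0],"gripper": 4},{"offset": [0,0,0.1],"rot": [0,0,0],"gripper": 4}]}}

```text
time_s: 6.75
eef_pos: [516.3, 232.3, 96.3]
ee_rot: [0.0, -0.198, 0.98, -0.0]
force: [-4.6, -2.4, 8.8]
grip_width: 0.602
grip_force: 42.9
```

The force shows it is touching the bench. I open the fingers and rise.

{"name": "step_arm", "arguments": {"plan": [{"offset": [0,0,0],"rot": [0,0,0],"gripper": 5.5},{"offset": [0,0,0],"rot": [0,0,0],"gripper": 6.2},{"offset": [0,0,0],"rot": [0,0,0],"gripper": 6.8},{"offset": [0,0,0],"rot": [0,0,0],"gripper": 6.8},{"offset": [0,0,-0.5],"rot": [0,0,0],"gripper": 6.8},{"offset": [0,0,-2],"rot": [0,0,0],"gripper": 6.8},{"offset": [0,0,-4.5],"rot": [0,0,0],"gripper": 6.8},{"offset": [0,0,-7.5],"rot": [0,0,0],"gripper": 6.8},{"offset": [0,0,-10.5],"rot": [0,0,0],"gripper": 6.8},{"offset": [0,0,-12.5],"rot": [0,0,0],"gripper": 6.8},{"offset": [0,0,-13],"rot": [0,0,0],"gripper": 6.8},{"offset": [0,0,-13],"rot": [0,0,0],"gripper": 6.8}]}}

```text
time_s: 7.95
eef_pos: [516.3, 232.3, 225.6]
ee_rot: [0.0, -0.198, 0.98, -0.0]
force: [-0.0, -0.1, -0.8]
grip_width: 0.799
grip_force: 0.0
```

```bash
python3 - <<'E'
from h import *
s=sense(); c=capture("wrist"); save("w2.png",c); p=cloud(c,s); Z=p[...,2]; print(s["eef_pos"],s["joints"])
def rect(n,m):
    m=cv2.morphologyEx(m.astype(np.uint8),cv2.MORPH_OPEN,np.ones((5,5)))
    k,l,st,_=cv2.connectedComponentsWithStats(m)
    for i in range(1,k):
        if st[i,4]<300: continue
        q=p[l==i]; r=cv2.minAreaRect(q[:,:2].astype(np.float32)); print(n,st[i],np.round(r[0],1),np.round(r[1],1),round(r[2],1),np.round(np.median(q[:,2]),1))
rect("hi",(Z>62)&(Z<80)&(p[...,0]>480)&(p[...,1]<300))
go([595.5,159.5,225],22.9)
E
```

```text
[516.28585525 232.285015   225.62789458] [ 2.15900208e-01  4.71582784e-01  1.48008095e+00 -5.90171316e-05
  1.18909882e+00 -1.75348129e+00]
hi [ 279  220   73   57 3923] [517.  232.8] [41.  51.9] 22.9 72.0
hi [ 159  278   61   42 2258] [595.7 158.5] [36.4 44.5] 23.4 65.9
hi [   0  333   81   78 2092] [708.8  60. ] [84.4  4.7] 60.0 70.8
hi [138 449  46  31 751] [780.5 185.2] [51.6  3.9] 60.8 69.9
offset [-4.5  -9.79 -0.04] rot [-0.  -0.1 89.9] at [516.  232.2 224.6] j6 -1.75 t 8.0
```

View pics/w2.png

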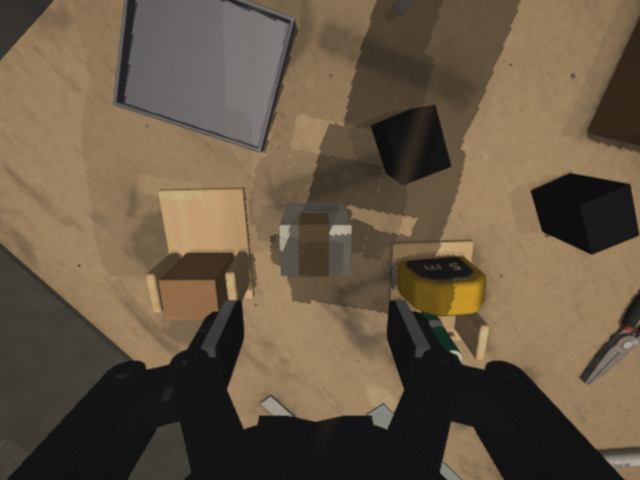

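The white carton is standing upright at (315,240), with its top at z 72 and the right size. The brown carton is undisturbed at (196,285). I move over the brown carton with a quarter turn.

{"name": "step_arm", "arguments": {"plan": [{"offset": [-0.4,-0.8,0],"rot": [0,0,7],"gripper": 7.5},{"offset": [-0.8,-1.7,0],"rot": [0,0,15],"gripper": 7.5},{"offset": [-1.2,-2.6,0],"rot": [0,0,23],"gripper": 7.5},{"offset": [-1.6,-3.5,0],"rot": [0,0,31],"gripper": 7.5},{"offset": [-2,-4.4,0],"rot": [0,0,39],"gripper": 7.5},{"offset": [-2.4,-5.3,0],"rot": [0,0,47],"gripper": 7.5},{"offset": [-2.8,-6.2,0],"rot": [0,0,55],"gripper": 7.5},{"offset": [-3.2,-7.1,0],"rot": [0,0,63],"gripper": 7.5},{"offset": [-3.6,-8,0],"rot": [0,0,71],"gripper": 7.5},{"offset": [-4,-8.9,0],"rot": [0,0,79],"gripper": 7.5},{"offset": [-4.4,-9.6,0],"rot": [0,0,86],"gripper": 7.5},{"offset": [-4.5,-9.8,0],"rot": [0,0,89.9],"gripper": 7.5}]}}

```text
time_s: 9.2
eef_pos: [595.9, 158.8, 223.5]
ee_rot: [-0.001, 0.555, 0.832, -0.001]
force: [-0.4, 0.6, 0.1]
grip_width: 0.881
grip_force: 0.0
```

{"name": "step_arm", "arguments": {"plan": [{"offset": [0,0,0],"rot": [0,0,0],"gripper": 7.5},{"offset": [0,0,0],"rot": [0,0,0],"gripper": 7.5},{"offset": [0,0,0],"rot": [0,0,0],"gripper": 7.5}]}}

```text
time_s: 9.5
eef_pos: [595.5, 159.6, 224.8]
ee_rot: [-0.0, 0.552, 0.834, -0.0]
force: [-0.8, -0.3, -0.2]
grip_width: 0.876
grip_force: 0.0
```

```bash
python3 - <<'E'
from h import *
s=sense(); c=capture("wrist"); p=cloud(c,s); Z=p[...,2]; print(s["eef_pos"],s["joints"])
def rect(n,m):
    m=cv2.morphologyEx(m.astype(np.uint8),cv2.MORPH_OPEN,np.ones((5,5)))
    k,l,st,_=cv2.connectedComponentsWithStats(m)
    for i in range(1,k):
        if st[i,4]<250: continue
        q=p[l==i]; r=cv2.minAreaRect(q[:,:2].astype(np.float32)); print(n,st[i],np.round(r[0],1),np.round(r[1],1),round(r[2],1),np.round(np.median(q[:,2]),1))
near=(np.hypot(p[...,0]-585,p[...,1]-155)<80)
rect("brown",near&(Z>61)&(Z<72)); rect("cheek",near&(Z>50)&(Z<60)); rect("stop",near&(Z>11)&(Z<24))
go([595.5,159,98],22.9)
E
```

```text
[595.52949641 159.58469939 224.84618159] [ 7.20441652e-02  5.79029522e-01  1.30916655e+00  1.96237170e-05
  1.25434126e+00 -3.29930669e-01]
brown [ 292  219   49   57 2739] [596.9 158.8] [36.  44.2] 22.9 65.7
cheek [290 198  49  12 537] [583.2 187. ] [35.9  7.9] 23.4 55.3
cheek [294 276  44  11 467] [609.4 128.7] [34.8  8.2] 23.9 55.3
stop [340 198   9  60 482] [620.2 168.3] [ 7.1 55.3] 25.0 13.7
offset [-0.06 -0.02 12.7 ] rot [-0.  -0.   0.1] at [595.6 159.6 225. ] j6 -0.33 t 9.55
```

Brown carton, cheek midpoint and tool agree to within 2 mm, and the stop strip is 14 mm high. I descend so the fingertips stay at about z 25, above the stop, then close.

{"name": "step_arm", "arguments": {"plan": [{"offset": [-0.1,0.1,1.5],"rot": [0,0,0],"gripper": 7.5},{"offset": [-0.1,0.1,3.5],"rot": [0,0,0],"gripper": 7.5},{"offset": [-0.1,0.1,5.5],"rot": [0,0,0],"gripper": 7.5},{"offset": [-0.1,0.1,7.5],"rot": [0,0,0],"gripper": 7.5},{"offset": [-0.1,0.1,9.5],"rot": [0,0,0],"gripper": 7.5},{"offset": [-0.1,0.1,11],"rot": [0,0,0],"gripper": 7.5},{"offset": [-0.1,0.1,12.2],"rot": [0,0,0],"gripper": 7.5},{"offset": [-0.1,0.1,12.7],"rot": [0,0,0],"gripper": 7.5},{"offset": [-0.1,0.1,12.7],"rot": [0,0,0],"gripper": 7.5},{"offset": [-0.1,0.1,12.7],"rot": [0,0,0],"gripper": 7.5}]}}

```text
time_s: 10.55
eef_pos: [597.4, 159.0, 99.1]
ee_rot: [0.0, 0.552, 0.834, 0.0]
force: [-0.5, 1.2, 0.0]
grip_width: 0.878
grip_force: 0.0
```

{"name": "step_arm", "arguments": {"plan": [{"offset": [0,0,0],"rot": [0,0,0],"gripper": 6},{"offset": [0,0,0],"rot": [0,0,0],"gripper": 5},{"offset": [0,0,0],"rot": [0,0,0],"gripper": 4.5},{"offset": [0,0,0],"rot": [0,0,0],"gripper": 4},{"offset": [0,0,0],"rot": [0,0,0],"gripper": 3.5},{"offset": [0,0,0],"rot": [0,0,0],"gripper": 3},{"offset": [0,0,0],"rot": [0,0,0],"gripper": 2.5},{"offset": [0,0,0],"rot": [0,0,0],"gripper": 2.5},{"offset": [0,0,0],"rot": [0,0,0],"gripper": 2.5},{"offset": [0,0,0],"rot": [0,0,0],"gripper": 2.5}], "squeeze": 40}}

```text
time_s: 11.55
eef_pos: [597.2, 158.9, 98.6]
ee_rot: [0.0, 0.552, 0.834, 0.0]
force: [-1.1, -0.3, 5.0]
grip_width: 0.414
grip_force: 40.1
```

The brown carton is gripped at a 35 mm opening. I lift it.

{"name": "step_arm", "arguments": {"plan": [{"offset": [0,0,-0.5],"rot": [0,0,0],"gripper": 2.5},{"offset": [0,0,-1.5],"rot": [0,0,0],"gripper": 2.5},{"offset": [0,0,-3],"rot": [0,0,0],"gripper": 2.5},{"offset": [0,0,-5],"rot": [0,0,0],"gripper": 2.5},{"offset": [0,0,-7],"rot": [0,0,0],"gripper": 2.5},{"offset": [0,0,-8.5],"rot": [0,0,0],"gripper": 2.5},{"offset": [0,0,-9],"rot": [0,0,0],"gripper": 2.5},{"offset": [0,0,-9],"rot": [0,0,0],"gripper": 2.5},{"offset": [0,0,-9],"rot": [0,0,0],"gripper": 2.5}]}}

```text
time_s: 12.45
eef_pos: [596.8, 158.9, 187.9]
ee_rot: [-0.0, 0.552, 0.834, -0.0]
force: [0.1, -0.6, -1.3]
grip_width: 0.416
grip_force: 40.0
```

```bash
python3 -c "
from h import *
s=sense();print(s['force'],s['grip_width'],s['grip_force'])
go([430,105,188],22.9)"
```

```text
[ 0.08794309 -0.58158484 -1.28671391] 0.4162642904068972 39.97886896133423
offset [  1.54 -17.46   0.  ] rot [-0.1 -0.   0. ] at [596.8 158.9 187.9] j6 -0.33 t 12.45
```

{"name": "step_arm", "arguments": {"plan": [{"offset": [0.1,-1,0],"rot": [0,0,0],"gripper": 2.5},{"offset": [0.3,-3,0],"rot": [0,0,0],"gripper": 2.5},{"offset": [0.5,-5.5,0],"rot": [0,0,0],"gripper": 2.5},{"offset": [0.7,-8,0],"rot": [0,0,0],"gripper": 2.5},{"offset": [0.9,-10.5,0],"rot": [0,0,0],"gripper": 2.5},{"offset": [1.1,-13,0],"rot": [0,0,0],"gripper": 2.5},{"offset": [1.3,-15,0],"rot": [0,0,0],"gripper": 2.5},{"offset": [1.4,-16.5,0],"rot": [0,0,0],"gripper": 2.5},{"offset": [1.5,-17.3,0],"rot": [0,0,0],"gripper": 2.5},{"offset": [1.5,-17.5,0],"rot": [0,0,0],"gripper": 2.5},{"offset": [1.5,-17.5,0],"rot": [0,0,0],"gripper": 2.5},{"offset": [1.5,-17.5,0],"rot": [0,0,0],"gripper": 2.5}]}}

```text
time_s: 13.65
eef_pos: [430.6, 104.6, 188.3]
ee_rot: [0.0, 0.552, 0.834, 0.0]
force: [-0.4, 0.2, -0.3]
grip_width: 0.417
grip_force: 40.2
```

{"name": "step_arm", "arguments": {"plan": [{"offset": [0,0,0.5],"rot": [0,0,0],"gripper": 2.5},{"offset": [0,0,2],"rot": [0,0,0],"gripper": 2.5},{"offset": [0,0,4],"rot": [0,0,0],"gripper": 2.5},{"offset": [0,0,6],"rot": [0,0,0],"gripper": 2.5},{"offset": [0,0,7.5],"rot": [0,0,0],"gripper": 2.5},{"offset": [0,0,8.2],"rot": [0,0,0],"gripper": 2.5},{"offset": [0,0,8.6],"rot": [0,0,0],"gripper": 2.5},{"offset": [0,0,8.7],"rot": [0,0,0],"gripper": 2.5},{"offset": [0,0,8.7],"rot": [0,0,0],"gripper": 2.5},{"offset": [0,0,8.7],"rot": [0,0,0],"gripper": 2.5}]}}

```text
time_s: 14.65
eef_pos: [430.3, 104.5, 101.9]
ee_rot: [0.0, 0.552, 0.834, 0.0]
force: [1.0, 0.5, 0.3]
grip_width: 0.416
grip_force: 40.1
```

{"name": "step_arm", "arguments": {"plan": [{"offset": [0,0,0.1],"rot": [0,0,0],"gripper": 2.5},{"offset": [0,0,0.2],"rot": [0,0,0],"gripper": 2.5},{"offset": [0,0,0.3],"rot": [0,0,0],"gripper": 2.5},{"offset": [0,0,0.35],"rot": [0,0,0],"gripper": 2.5},{"offset": [0,0,0.35],"rot": [0,0,0],"gripper": 2.5},{"offset": [0,0,0.35],"rot": [0,0,0],"gripper": 2.5}]}}

```text
time_s: 15.25
eef_pos: [430.1, 104.5, 98.5]
ee_rot: [0.0, 0.552, 0.834, 0.0]
force: [-3.8, 0.8, 10.1]
grip_width: 0.415
grip_force: 41.5
```

It is touching the tray floor. I release it and rise.

{"name": "step_arm", "arguments": {"plan": [{"offset": [0,0,0],"rot": [0,0,0],"gripper": 4},{"offset": [0,0,0],"rot": [0,0,0],"gripper": 5},{"offset": [0,0,0],"rot": [0,0,0],"gripper": 5.8},{"offset": [0,0,0],"rot": [0,0,0],"gripper": 5.8},{"offset": [0,0,-0.5],"rot": [0,0,0],"gripper": 5.8},{"offset": [0,0,-2],"rot": [0,0,0],"gripper": 5.8},{"offset": [0,0,-4.5],"rot": [0,0,0],"gripper": 5.8},{"offset": [0,0,-7.5],"rot": [0,0,0],"gripper": 5.8},{"offset": [0,0,-10.5],"rot": [0,0,0],"gripper": 5.8},{"offset": [0,0,-12.5],"rot": [0,0,0],"gripper": 5.8},{"offset": [0,0,-13],"rot": [0,0,0],"gripper": 5.8},{"offset": [0,0,-13],"rot": [0,0,0],"gripper": 5.8}]}}

```text
time_s: 16.45
eef_pos: [430.1, 104.5, 228.1]
ee_rot: [0.0, 0.552, 0.834, 0.0]
force: [0.1, -0.1, -0.3]
grip_width: 0.683
grip_force: 0.0
```

```bash
python3 - <<'E'
from h import *
s=sense(); c=capture("wrist"); p=cloud(c,s); Z=p[...,2]; print(s["eef_pos"],s["force"])
def rect(n,m):
    m=cv2.morphologyEx(m.astype(np.uint8),cv2.MORPH_OPEN,np.ones((5,5)))
    k,l,st,_=cv2.connectedComponentsWithStats(m)
    for i in range(1,k):
        if st[i,4]<250: continue
        q=p[l==i]; r=cv2.minAreaRect(q[:,:2].astype(np.float32)); print(n,st[i],np.round(r[0],1),np.round(r[1],1),round(r[2],1),np.round(np.median(q[:,2]),1))
rect("top",(Z>61)&(Z<76)&(p[...,0]<560)&(p[...,1]<300)); save("side2.png",capture("side"))
E
```

```text
[430.07707475 104.50691164 228.06850738] [ 0.08506296 -0.09554598 -0.34718426]
top [ 473   83   83   85 5874] [517.6 232.9] [42.3 52. ] 23.0 72.0
top [ 291  216   49   57 2679] [430.7 104.7] [36.  44.5] 23.0 65.7
```

View pics/side2.png

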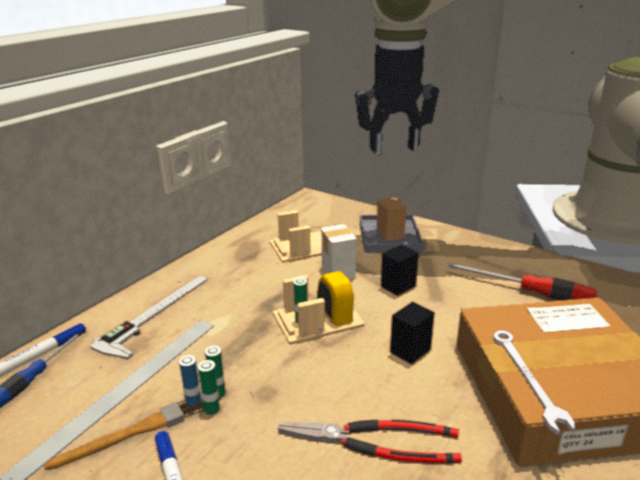

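The side view shows the brown carton upright in the tray at (391,220) and the white one upright on the bench at (338,250). The tape measure is unmoved at (337,298), and the gripper is clear of everything.

```bash
python3 -c "
from rig import *
print(finish_job())"
```

```text
the job is handed in; nothing more can be done
None
```

I handed the job in at about 16.5 s: the brown carton stands upright in the grey tray, the white carton stands upright on the bare bench about 100 mm from where it began, and the tape measure was not touched. The hand-in returned no verdict; these positions come from my last camera check.

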